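# Park a plate scanner's stage and shoot its transport bolt

### The job

The plate scanner on the bench is about to be moved: wind its stage with the black knob until the stage's pointer lines up with the long mark on the scale, then slide the steel transport bolt fully home into the keeper slot of the stage. Work the stage only through its knob, without pushing on the stage or its well plate by hand, and leave the things around it where they are.

Things in the scene. Friction and masses are not known exactly. Their poses are not given: they have to be found in the camera images.
- unit: open stage unit fixed to the bench: white base plate 295 (x) x 360 (y) x 20 mm, origin on the bench 12.5 mm to +x of its centre. x points from the bolt's handle to the scale, y along the stage's travel, z up. Bolt axis along x at y = -45, 52 mm high; knob axis at x = -60, y = 115. Two steel staples guide the bolt: 12 (x) x 35 (y) mm, centred at x = -49 and -113, y = -45, tops 66 mm high
- carriage: the stage: aluminium slab 120 (x) x 150 (y) mm with a clear well plate, a pointer on its far (+x) edge and the keeper on its near edge: two steel blocks 38 (y) x 22 (x) mm, tops 62 mm high, an 18 mm slot open at the top between them. Slides along the unit's y, driven by the knob. Origin on the slot's centre line at bench level, axes as the unit's. Keep the hand off it: 3 N or more is a fault
- pointer (a point): tip of the dark cone-shaped pointer on the stage's far edge, 34 mm above the bench; it travels along the unit's y with the stage
- mark (a point): near end of the long black mark (16 mm long, 4 mm wide; the other lines are short and thin) on the aluminium scale strip; axes as the unit's. The pointer is on the mark when its y in this frame is 0 (within 3 mm); it starts 8 to 18 mm to the +y side. When it is on the mark, the keeper slot is in line with the bolt
- knob_grip (a point): on the black knob's axis 71 mm above the bench, the TCP height to grip its bar (46 mm long, 14 thick, 48 to 82 mm above the bench, on a 48 mm disc). Frame turns with the knob: x along the bar, y across it, z up. 1 rad anticlockwise from above moves the stage 7 mm to the unit's +y, clockwise to -y. Range 2.8 rad clockwise, 3.1 anticlockwise of aligned. 0.07 N m turns it; it stays where left
- bolt_handle (a point): centre of the top of the bolt's upright steel handle, 108 mm above the bench: head 16 mm in diameter from 80 to 108 mm high, on a 10 mm stem. The bolt is a round rod 12 mm thick with a rounded nose 65 mm ahead (+x of the unit) of the handle, sliding along the unit's x in its two staples
- bolt (a joint): travel of the bolt in m along the unit's +x: 0 drawn back, 0.038 fully home (handle stem against the front staple, nose 25 mm into the keeper slot). Starts at 0 to 0.006. If the slot is not in line, the nose meets a keeper block at about 0.013. About 2.5 N slides it, and it stays where it is left
- tip_box: bystander: yellow box of pipette tips, 80 x 120 x 53 mm, left of the unit; origin under its centre
- glove_box: bystander: blue glove carton 120 x 220 x 70 mm, a tissue sticking out to 90 mm, right of the unit; origin under its centre
- pen_cup: bystander: red cup with pens, 80 mm wide, 155 mm high with the pens, left of the unit; origin under its centre
- slide_box: bystander: steel box of microscope slides 75 x 60 x 90 mm, right of the unit; origin under its centre
- bottle: bystander: white plastic bottle, 64 mm in diameter, 150 mm high, left of the unit, towards the robot; origin under its centre
- vial: bystander: small amber glass vial with black cap, 32 mm in diameter, 45 mm high, standing on the unit's base plate right of the bolt; origin under its centre
- wrench: bystander: steel wrench 120 mm long lying on the unit's base plate near its front edge, between bolt and knob; origin under its middle

How it is judged (in metres and radians):
On the way, in this order (a step that is already met when the one before it is completed fails the run):
1. the pointer is on the long mark (within 3 mm) while the bolt is still drawn back (y of pointer in the frame of mark between -0.003 and 0.003 m and value of joint bolt below 0.018 m), for 0.3 s.
2. the bolt is fully home in the keeper (35 mm or more of its 38 mm) (y of pointer in the frame of mark between -0.003 and 0.003 m and value of joint bolt above 0.035 m), for 0.2 s.
At the end, for the whole second after the job is handed in: The pointer stands within 3 mm of the long mark, and the bolt is at rest at least 35 mm along its 38 mm travel, its nose in the keeper slot (all of step 2 and velocity of joint bolt between -0.005 and 0.005 m/s); the robot touches nothing.
It fails at once if the hand or arm pushes on the stage or its plate (over 3 N) (contact force between any of the fingers, the arm and carriage above 3 N).
It fails at once if one of the things around is moved by more than 25 mm (distance of any of tip_box, glove_box, pen_cup, slide_box, bottle, vial, wrench from where it was at the start of the episode above 0.025 m).
It also fails if it takes over 67 s, if anything falls off the work surface, if the arm or the gripper's body presses on something with over 40 N, if the wrist force passes 120 N, or if a joint passes its speed limit or range.

### The arm

A 6-joint arm with a two-finger parallel gripper is mounted at the origin on the work surface. World frame = base frame: x ahead of the robot, y to its left, z up, the work surface at z = 0. Lengths are in mm, angles in rad, forces in N, time in s.
With the tool pointing down it reaches from about 275 to 725 mm from the base axis. Payload 15.9 kg.
Tool frame: the origin (TCP) lies between the finger pads, 19 mm behind the fingertips; this is the grasp point; z points along the fingers, y is the line along which they close (so a half turn about z gives the same grasp; the last joint's range is limited). The gripper opens to 85 mm and grips with 20 to 120 N. Pads are 22 mm wide; open, the fingers measure 114 mm over their backs; the gripper's body (76 mm by 85 mm) begins 54 mm behind the grasp point. The pads swing forward as they close: fully open they stand 13 mm farther back than shut.
Start: joints at [0, 0.213, -0.034, 1.323, 0, 1.571], TCP at [499.985, -0, 250.006] pointing down, gripper open.
Joint ranges: [-2.98, 2.98], [-0.74, 1.72], [-1.14, 1.35], [-2.1, 2.04], [-1.57, 1.44], [-3.14, 3.14]. Speed limits (rad/s): [1.89, 1.89, 2.39, 2.57, 3.14, 3.14].

### API

Orientations are given as a unit quaternion [w, x, y, z].
In Python, from plant import manip gives the robot as it stands.
- The arm moves only by the tool step_arm, never from a script. Its argument "plan" is a list that holds one entry, the list of rows, each a list of 7 numbers: the shift along the tool's x, y, z scaled (see below), then the turn, a rotation vector about the tool's x, y, z scaled (see below), then the closure, from 0 (fully open) to 1 (shut). A call has 1 to 10 rows; each row is the pose to reach, as a shift and turn from the pose commanded when the call began, along the tool's axes at that moment; what a row does not reach only later rows make up. The controller multiplies each number of a shift by 300 mm and each number of a turn by 30 degrees. A row lasts 1/10 s, in which the tool goes at most 50 mm and 8.59 degrees, less where a joint would pass 70% of its speed; a pose out of reach is approached as far as the arm can. A call with a number of a shift or a turn outside -1 to 1 is refused whole. A call with a gripper value outside its range is refused whole. The fingers move at their own pace and stop on an object; the grip force is fixed at half the most. Time passes only in rows, so rows that repeat a pose let the fingers close. It gives the time, the measured TCP pose, the force, the opening and the grip force at its end, in the units of the state.
- manip.get_state(): the state, without advancing time (a new reading comes with each control period).
- manip.grab_frame(name): name is "scene" or "side" or "wrist"; returns a dict with "frame" (420x560x3 uint8, red, green, blue), "fx", "fy", "cx", "cy" (pixels), "cam_to_world" (4x4, takes a point from camera to world coordinates). Camera axes: x right, y up, looking along -z (the intrinsics and any distortion apply to the point x, -y, -z); pixel columns grow to the right and rows downward; lengths in mm; the calibration is good to about 2 mm. A picture is of the moment at which its call begins. There is no depth.
- manip.sign_off(): hands the job in; it is judged then, once.
The state is a dict: "clock": time; "joint_positions": joint angles; "joint_velocities": joint speeds; "joint_torque": joint torques, N m; "eef_pos": TCP position; "eef_rot": TCP orientation; "contact_force": force on the tool from outside, world axes, zero at the start; "wrist_torque": the same for the moment, N m; "opening": finger opening in mm; "gripper_force": force on a finger pad.
Only numpy, scipy, OpenCV 4.12 (cv2) and the standard library are available. Lean on these libraries where they do the work, as an engineer would, in place of code of your own. Each camera call takes 0.05 s, during which the arm holds its last target. There are 200 camera calls.

## Working session

There is one attempt and no reset: what is moved stays moved. The work goes in short steps, Python scripts to look and compute and a tool call to move; the robot and the scene stay as the last step left them, time stands still between calls to the robot, and variables do not carry over. Pictures are saved under pics/ and viewed, at most 10 in all, crops included, and the job is handed in when it is done.

Besides the shell and the picture viewer there is one more tool, called after "Emit:" by a JSON object that holds its "api" and its "payload". step_arm: Moves the arm, as the interface text tells. Shifts and turns lie within -1 to 1; 1 stands for 300 mm of shift or 30 degrees of turn. Its arguments: {"type":"object","properties":{"plan":{"type":"array"}},"required":["plan"]}

```bash
ls; mkdir -p pics
python3 - <<'E'
from plant import manip
import cv2,numpy as np,pickle
d={}
for n in("scene","side","wrist"):
    f=manip.grab_frame(n);d[n]=f
    cv2.imwrite(f"pics/{n}0.png",cv2.resize(f["frame"][:,:,::-1],(800,600),interpolation=cv2.INTER_CUBIC))
    print(n,f["fx"],f["fy"],f["cx"],f["cy"],np.round(f["cam_to_world"],3).tolist(),[k for k in f])
pickle.dump(d,open("f0.pkl","wb"))
print(manip.get_state())
E
```

```text
pics
scene 399.3266673845036 399.3266673845036 277.6921417631697 217.57934951503074 [[0.787, -0.38, 0.487, 1010.445], [0.617, 0.466, -0.634, -559.559], [0.014, 0.799, 0.601, 626.762], [0.0, 0.0, 0.0, 1.0]] ['frame', 'fx', 'fy', 'cx', 'cy', 'cam_to_world']
side 483.92612007514873 483.92612007514873 274.8382699163567 206.77200501448067 [[0.663, 0.497, -0.56, -123.325], [-0.749, 0.427, -0.508, -661.21], [-0.013, 0.756, 0.655, 927.537], [0.0, 0.0, 0.0, 1.0]] ['frame', 'fx', 'fy', 'cx', 'cy', 'cam_to_world']
wrist 338.2853614359414 338.2853614359414 281.8857398997688 204.1779451134634 [[1.0, -0.001, 0.001, 499.825], [0.001, 0.953, 0.304, 77.519], [-0.001, -0.304, 0.953, 373.212], [0.0, 0.0, 0.0, 1.0]] ['frame', 'fx', 'fy', 'cx', 'cy', 'cam_to_world']
{'clock': 0.15, 'joint_positions': array([-2.49207114e-05,  2.13281317e-01, -3.48593694e-02,  1.32349571e+00,
        5.36225381e-07,  1.57079415e+00]), 'joint_velocities': array([ 0.00173467, -0.00153492,  0.00254772, -0.00089641, -0.00032272,
        0.00023663]), 'joint_torque': array([ 7.54873927e-04, -6.86405826e+01,  4.87247872e+01,  1.30636684e-02,
        8.93374795e-05, -4.25830592e-06]), 'eef_pos': array([ 4.99774468e+02, -1.22955300e-02,  2.49632809e+02]), 'eef_rot': array([-2.97203543e-04,  7.07114759e-01,  7.07098679e-01, -2.96816325e-04]), 'contact_force': array([ 0.37048544,  0.08303667, -0.14851382]), 'wrist_torque': array([-0.0043832 , -0.00586267,  0.01411415]), 'gripper_force': 0.0, 'opening': 85.71389636147623}
```

View pics/scene0.png

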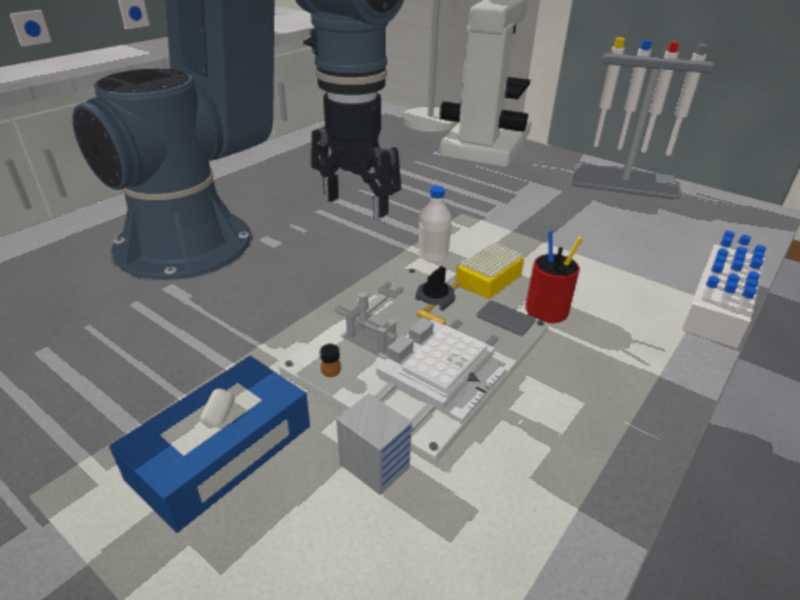

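View pics/side0.png

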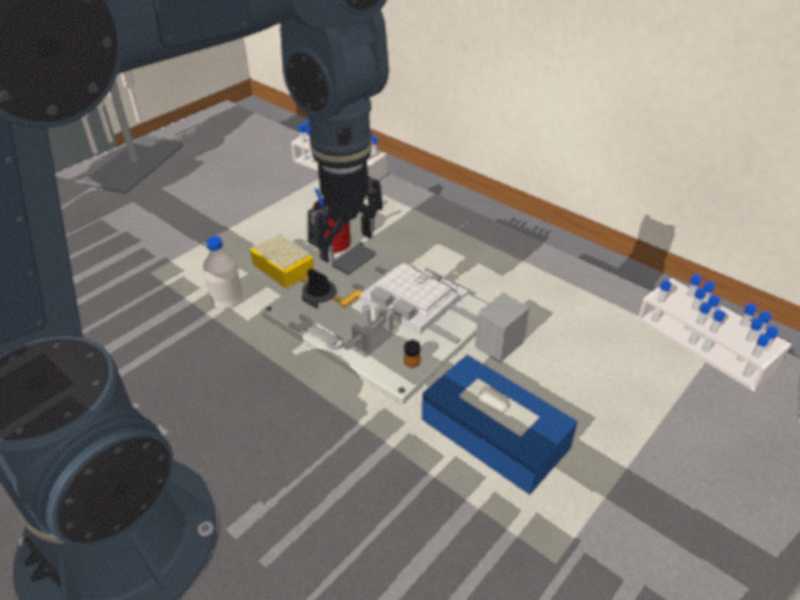

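View pics/wrist0.png

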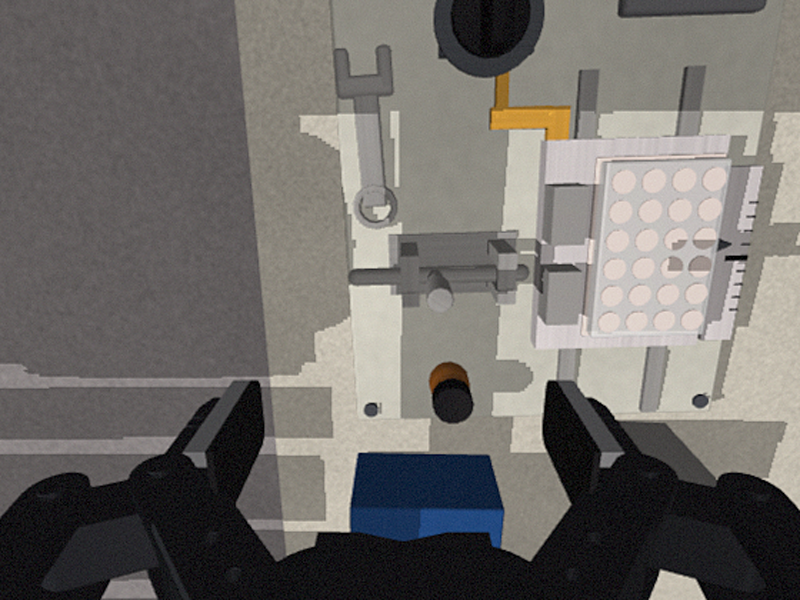

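The wrist view shows the unit almost aligned with the world axes. The handle top is at about (440,299), the bolt rod runs (352,277) to (525,271), the pointer tip is at (732,244) and the long mark's near end at (725,258). The plate screws are at (371,409) and (700,401). The knob is cut off at the top, near (488,20).

```bash
cat > h.py <<'E'
import numpy as np,pickle,cv2
def w(f,u,v,z,s=0.7):
    """pixel (in 800x600 picture if s=.7) -> world point at height z"""
    d=np.array([(u*s-f["cx"])/f["fx"],-(v*s-f["cy"])/f["fy"],-1]);M=np.array(f["cam_to_world"])
    r=M[:3,:3]@d;o=M[:3,3];return o+r*(z-o[2])/r[2]
def px(f,p):
    M=np.array(f["cam_to_world"]);c=M[:3,:3].T@(np.array(p)-M[:3,3])
    return np.array([f["cx"]-f["fx"]*c[0]/c[2],f["cy"]+f["fy"]*c[1]/c[2]])/0.7
E
python3 - <<'E'
from h import *
d=pickle.load(open("f0.pkl","rb"));f=d["wrist"]
for n,u,v,z in [("handle",440,299,108),("rodL",352,277,52),("rodR",525,271,52),("ptr",732,244,34),("mark",725,258,22),("mark30",725,258,30),("markR",747,257,22),("scr1",371,409,20),("scr2",700,401,20),("knobtop",488,15,82),("vial",453,405,65),
("slab TL",545,141,34),("slab BL",533,347,34)]:
    print(n,w(f,u,v,z).round(1))
for n,L in {"scene":[("handle",363,298,108),("knob",437,270,82),("bottle",437,190,150)],"side":[("handle",382,287,108),("knob",319,274,82)]}.items():
    for a,u,v,z in L: print(n,a,w(d[n],u,v,z).round(1))
E
```

```text
handle [521.2 -11.5 108. ]
rodL [464.5 -14.3  52. ]
rodR [583.7  -9.9  52. ]
ptr [734.6   5.3  34. ]
mark [739.9  -7.9  22. ]
mark30 [734.4  -5.9  30. ]
markR [756.1  -7.1  22. ]
scr1 [ 473.3 -137.6   20. ]
scr2 [ 745.3 -129.7   20. ]
knobtop [545.1 140.   82. ]
vial [ 536.  -106.8   65. ]
slab TL [594.8  75.4  34. ]
slab BL [599.2 -75.   34. ]
scene handle [529.2 -19.4 108. ]
scene knob [550.5 154.   82. ]
scene bottle [444.1 299.6 150. ]
side handle [582.8   4.7 108. ]
side knob [554.5 145.   82. ]
```

Emit:
{"api": "step_arm", "payload": {"plan": [[[0.36,0.16,0,0,0,0,0],[0.36,0.16,0,0,0,0,0],[0.36,0.16,0,0,0,0,0],[0.36,0.16,0,0,0,0,0],[0.36,0.16,0,0,0,0,0],[0.36,0.16,0,0,0,0,0]]]}}

```text
clock: 0.75
eef_pos: [547.7, 107.2, 250.0]
eef_rot: [-0.0, 0.707, 0.707, -0.0]
contact_force: [0.2, -0.2, -0.3]
opening: 85.4
gripper_force: 0.0
```

Run:
```python
from plant import manip
import cv2,numpy as np,pickle
f=manip.grab_frame("wrist");pickle.dump(f,open("f1.pkl","wb"))
cv2.imwrite("pics/wrist1.png",cv2.resize(f["frame"][:,:,::-1],(800,600),interpolation=cv2.INTER_CUBIC))
s=manip.get_state();print(s["clock"],s["eef_pos"],s["joint_positions"])
```

```text
0.8 [547.70850709 107.14884743 250.12311682] [ 1.93250912e-01  3.35159537e-01  1.28546194e-01  1.36424534e+00
 -1.12168066e-04  1.76502362e+00]
```

View pics/wrist1.png

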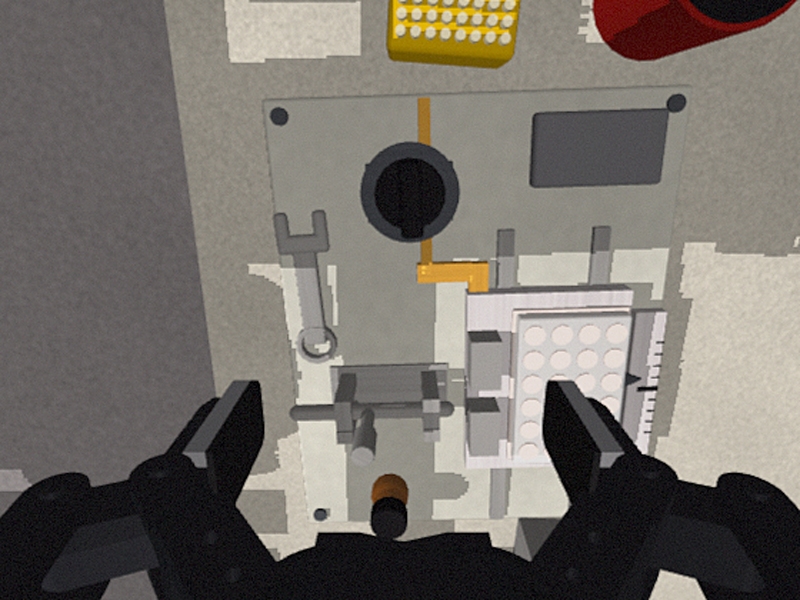

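The knob disc is centred at about (410,192), and its bar looks roughly vertical. The pointer tip is at (640,379) and the mark's near end at (638,388). I'll enlarge both areas with boosted contrast.

Run:
```python
from h import *
f=pickle.load(open("f1.pkl","rb"));g=pickle.load(open("f0.pkl","rb"))["wrist"]
I=f["frame"][:,:,::-1]
a=np.clip(255*(I[90:180,240:330].astype(float)/110)**0.5,0,255).astype(np.uint8)
b=I[240:290,420:470]; c=g["frame"][:,:,::-1][150:200,490:540]
r=lambda x,n:cv2.resize(x,(n,n),interpolation=cv2.INTER_CUBIC)
cv2.imwrite("pics/crop1.png",np.hstack([r(a,450),np.vstack([r(b,225),r(c,225)])]))
for n,u,v,z in [("knobdisc",410,192,48),("scr00",279,116,20),("scr01",677,103,20),("handle",362,455,108),("vial",389,520,65),("tip box corner",388,48,53)]:print(n,w(f,u,v,z).round(1))
```

```text
knobdisc [552.5 150.3  48. ]
scr00 [462.5 198.8  20. ]
scr01 [734.9 207.2  20. ]
handle [521.4 -10.9 108. ]
vial [ 536.9 -102.9   65. ]
tip box corner [538.8 235.9  53. ]
```

View pics/crop1.png

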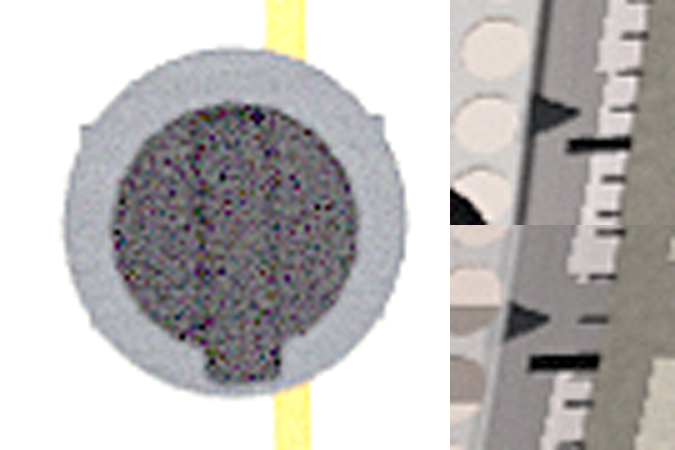

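The bar in crop 1 runs from (235,113) to (243,380), so it lies roughly along world y. The pointer tip is at (580,113) and the mark's near end at (568,146). In the earlier view they are at (549,319) and (529,362).

Run:
```python
from h import *
f=pickle.load(open("f1.pkl","rb"));g=pickle.load(open("f0.pkl","rb"))["wrist"]
for z in(20,24,28,32):print(z,"mark v1",w(f,446.2,272.4,z,1).round(1),"v0",w(g,507.6,180.4,z,1).round(1))
print("ptr",w(f,448.9,265.1,34,1).round(1),w(g,512,170.9,34,1).round(1))
c=lambda u,v:(240+u/5,90+v/5)
print("disc",w(f,*c(235,225),52,1).round(1));A=w(f,*c(235,113),82,1);B=w(f,*c(243,380),82,1);print("bar",A.round(1),B.round(1),(A+B)/2)
```

```text
20 mark v1 [740.3 -12.   20. ] v0 [741.3  -8.1  20. ]
24 mark v1 [738.1  -9.8  24. ] v0 [738.6  -7.2  24. ]
28 mark v1 [736.   -7.6  28. ] v0 [735.8  -6.2  28. ]
32 mark v1 [733.8  -5.3  32. ] v0 [733.1  -5.2  32. ]
ptr [734.4   4.9  34. ] [734.2   5.2  34. ]
disc [552.4 150.2  52. ]
bar [551.9 171.8  82. ] [553.5 126.7  82. ] [552.71581834 149.23824136  82.        ]
```

Emit:
{"api": "step_arm", "payload": {"plan": [[[0.14,0.015,0,0,0,-1,0.4],[0.14,0.015,0,0,0,-1,0.4],[0.14,0.015,0,0,0,-1,0.4],[0.14,0.015,0,0,0,-1,0.4],[0.14,0.015,0,0,0,-1,0.4]]]}}

```text
clock: 1.3
eef_pos: [552.4, 149.2, 250.2]
eef_rot: [0.0, 0.5, 0.866, 0.0]
contact_force: [-0.5, -0.9, 0.1]
opening: 51.1
gripper_force: 0.0
```

Emit:
{"api": "step_arm", "payload": {"plan": [[[0,0,0,0,0,-1,0.4],[0,0,0,0,0,-1,0.4],[0,0,0,0,0,-1,0.4],[0,0,0,0,0,-1,0.4]]]}}

```text
clock: 1.7
eef_pos: [552.4, 149.3, 250.2]
eef_rot: [0.0, 0.258, 0.966, 0.0]
contact_force: [-0.2, -0.4, -0.6]
opening: 51.0
gripper_force: 0.0
```

Emit:
{"api": "step_arm", "payload": {"plan": [[[0,0,0,0,0,-1,0.4],[0,0,0,0,0,-1,0.4],[0,0,0,0,0,-1,0.4],[0,0,0,0,0,-1,0.4]]]}}

```text
clock: 2.1
eef_pos: [552.4, 149.4, 250.2]
eef_rot: [0.0, -0.001, 1.0, 0.0]
contact_force: [0.0, 0.0, -0.9]
opening: 51.3
gripper_force: 0.0
```

Emit:
{"api": "step_arm", "payload": {"plan": [[[0,0,0,0,0,-1,0.4],[0,0,0,0,0,-1,0.4],[0,0,0,0,0,-1,0.4],[0,0,0,0,0,-1,0.4]]]}}

```text
clock: 2.5
eef_pos: [552.4, 149.3, 250.2]
eef_rot: [0.0, -0.26, 0.966, -0.0]
contact_force: [0.0, -0.4, -0.1]
opening: 51.1
gripper_force: 0.0
```

Emit:
{"api": "step_arm", "payload": {"plan": [[[0,0,0,0,0,-1,0.4],[0,0,0,0,0,-1,0.4],[0,0,0,0,0,-1,0.4],[0,0,0,0,0,-1,0.4]]]}}

```text
clock: 2.9
eef_pos: [552.4, 149.3, 250.2]
eef_rot: [0.0, -0.501, 0.866, -0.0]
contact_force: [-0.0, -0.4, -0.3]
opening: 51.0
gripper_force: 0.0
```

Emit:
{"api": "step_arm", "payload": {"plan": [[[0,0,0,0,0,-1,0.4],[0,0,0,0,0,-1,0.4],[0,0,0,0,0,-1,0.4],[0,0,0,0,0,-1,0.4],[0,0,0,0,0,-1,0.4],[0,0,0,0,0,-1,0.4]]]}}

```text
clock: 3.5
eef_pos: [552.4, 149.6, 250.1]
eef_rot: [0.0, -0.705, 0.709, -0.0]
contact_force: [-0.4, -0.4, 0.4]
opening: 50.8
gripper_force: 0.0
```

Emit:
{"api": "step_arm", "payload": {"plan": [[[0,0,0.4,0,0,-0.067,0.4],[0,0,0.4,0,0,-0.067,0.4],[0,0,0.4,0,0,-0.067,0.4],[0,0,0.52,0,0,-0.067,0.4],[0,0,0.56,0,0,-0.067,0.4],[0,0,0.59,0,0,-0.067,0.4],[0,0,0.59,0,0,-0.067,0.4],[0,0,0.59,0,0,-0.067,0.4]]]}}

```text
clock: 4.3
eef_pos: [553.2, 150.2, 74.3]
eef_rot: [-0.001, 0.719, -0.695, 0.0]
contact_force: [0.5, -0.4, 0.2]
opening: 51.4
gripper_force: 0.0
```

Emit:
{"api": "step_arm", "payload": {"plan": [[[0,0,0,0,0,0,0.7],[0,0,0,0,0,0,0.75],[0,0,0,0,0,0,0.8],[0,0,0,0,0,0,0.9],[0,0,0,0,0,0,1],[0,0,0,0,0,0,1],[0,0,0,0,0,0,1]]]}}

```text
clock: 5.0
eef_pos: [552.3, 150.1, 73.7]
eef_rot: [-0.0, 0.719, -0.695, -0.0]
contact_force: [-5.5, -0.7, 9.5]
opening: 12.9
gripper_force: 58.7
```

Emit:
{"api": "step_arm", "payload": {"plan": [[[0,0,0,0,0,0.2,1],[0,0,0,0,0,0.4,1],[0,0,0,0,0,0.6,1],[0,0,0,0,0,0.8,1],[0,0,0,0,0,1,1],[0,0,0,0,0,1,1]]]}}

```text
clock: 5.6
eef_pos: [552.7, 150.0, 73.7]
eef_rot: [0.0, -0.513, 0.858, -0.0]
contact_force: [-2.0, -1.3, 7.7]
opening: 13.4
gripper_force: 58.4
```

Emit:
{"api": "step_arm", "payload": {"plan": [[[0,0,0,0,0,0.2,1],[0,0,0,0,0,0.4,1],[0,0,0,0,0,0.6,1],[0,0,0,0,0,0.8,1],[0,0,0,0,0,1,1],[0,0,0,0,0,1,1]]]}}

```text
clock: 6.2
eef_pos: [553.1, 149.6, 73.7]
eef_rot: [0.001, -0.274, 0.962, -0.001]
contact_force: [-0.2, -4.3, 5.6]
opening: 13.1
gripper_force: 58.3
```

Emit:
{"api": "step_arm", "payload": {"plan": [[[0,0,0,0,0,0.2,1],[0,0,0,0,0,0.4,1],[0,0,0,0,0,0.6,1],[0,0,0,0,0,0.8,1],[0,0,0,0,0,0.93,1],[0,0,0,0,0,0.93,1],[0,0,0,0,0,0.93,1]]]}}

```text
clock: 6.9
eef_pos: [553.2, 149.2, 73.7]
eef_rot: [0.001, -0.035, 0.999, -0.001]
contact_force: [1.4, -7.8, 6.6]
opening: 13.1
gripper_force: 58.4
```

Run:
```python
from plant import manip
from h import *
d={n:manip.grab_frame(n) for n in("scene","side","wrist")};pickle.dump(d,open("f2.pkl","wb"))
r=lambda x,k:cv2.resize(x,None,fx=k,fy=k,interpolation=cv2.INTER_CUBIC)
P=[]
for n in("scene","side"):
    u,v=(px(d[n],(734,-5,32))*0.7).astype(int);print(n,u,v)
    x0,y0=u-30,v-30;print(x0,y0);P.append(cv2.resize(d[n]["frame"][y0:y0+60,x0:x0+60,::-1],(300,300),interpolation=cv2.INTER_CUBIC))
W=cv2.resize(d["wrist"]["frame"][:,:,::-1],(400,300))
cv2.imwrite("pics/c2.png",np.vstack([np.hstack(P),np.hstack([W,np.zeros((300,200,3),np.uint8)])]))
```

```text
scene 332 270
302 240
side 305 196
275 166
```

View pics/c2.png

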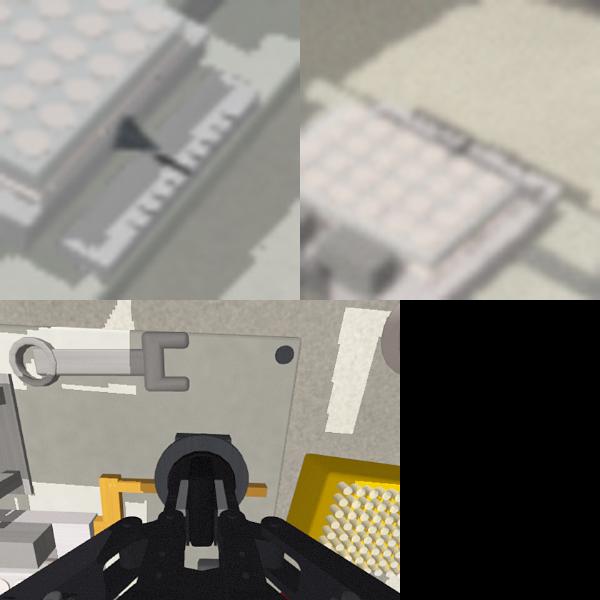

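The scene crop shows the cone's tip, near (157,155), running straight into the long mark, which ends near (188,172). They look lined up. I'll release the knob, rise, and check from above the handle.

Emit:
{"api": "step_arm", "payload": {"plan": [[[0,0,0,0,0,0,0.4],[0,0,0,0,0,0,0.4],[0,0,0,0,0,0,0.4],[0,0,-0.15,0,0,0,0.4],[0,0,-0.3,0,0,0,0.4],[0,0,-0.45,0,0,0,0.4],[0,0,-0.58,0,0,0,0.4],[0,0,-0.58,0,0,0,0.4]]]}}

```text
clock: 7.85
eef_pos: [554.3, 150.6, 252.4]
eef_rot: [0.004, -0.036, 0.999, 0.001]
contact_force: [-0.1, 0.5, 0.2]
opening: 51.2
gripper_force: 0.0
```

Emit:
{"api": "step_arm", "payload": {"plan": [[[0.142,-0.527,0,0,0,0.08,0.4],[0.142,-0.527,0,0,0,0.08,0.4],[0.142,-0.527,0,0,0,0.08,0.4],[0.142,-0.527,0,0,0,0.08,0.4],[0.142,-0.527,0,0,0,0.08,0.4],[0.142,-0.527,0,0,0,0.08,0.4],[0.142,-0.527,0,0,0,0.08,0.4]]]}}

```text
clock: 8.55
eef_pos: [521.6, -9.6, 246.8]
eef_rot: [-0.0, -0.016, 1.0, 0.0]
contact_force: [-0.3, 0.5, 0.9]
opening: 51.0
gripper_force: 0.0
```

Run:
```python
from plant import manip
from h import *
f=manip.grab_frame("wrist");pickle.dump(f,open("f3.pkl","wb"))
cv2.imwrite("pics/w3.png",cv2.resize(f["frame"][:,:,::-1],(800,600),interpolation=cv2.INTER_CUBIC))
print(px(f,(734,-5,32)),px(f,(521,-11,108)))
```

```text
[400.30252833 496.38315846] [400.54215599 280.91199923]
```

View pics/w3.png

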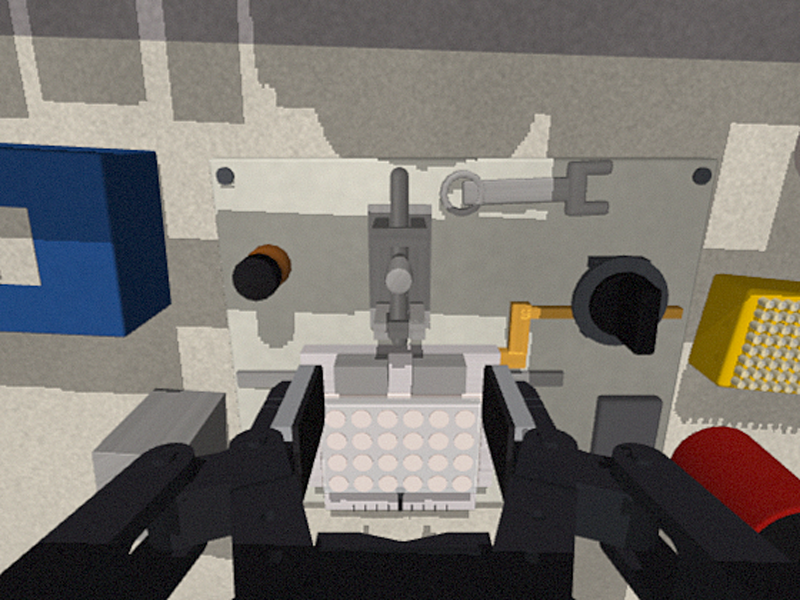

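The slot between the keeper blocks (388–413) is centred on the bolt nose (about 400). Pointer and mark coincide at (401,500), and the handle top is at (399,280). Next I'll grip the handle.

Emit:
{"api": "step_arm", "payload": {"plan": [[[0,-0.005,0.15,0,0,0,0.4],[0,-0.005,0.3,0,0,0,0.4],[0,-0.005,0.4,0,0,0,0.4],[0,-0.005,0.47,0,0,0,0.4],[0,-0.005,0.505,0,0,0,0.4],[0,-0.005,0.505,0,0,0,0.4],[0,-0.005,0.505,0,0,0,0.4]]]}}

```text
clock: 9.3
eef_pos: [522.0, -11.8, 96.4]
eef_rot: [0.0, -0.015, 1.0, 0.0]
contact_force: [0.5, -0.5, -0.3]
opening: 51.6
gripper_force: 0.0
```

Emit:
{"api": "step_arm", "payload": {"plan": [[[0,0,0,0,0,0,0.7],[0,0,0,0,0,0,0.75],[0,0,0,0,0,0,0.8],[0,0,0,0,0,0,0.9],[0,0,0,0,0,0,1],[0,0,0,0,0,0,1],[0,0,0,0,0,0,1]]]}}

```text
clock: 10.0
eef_pos: [521.7, -12.1, 96.2]
eef_rot: [0.001, -0.015, 1.0, 0.0]
contact_force: [-0.6, 2.2, 6.4]
opening: 14.3
gripper_force: 58.3
```

Emit:
{"api": "step_arm", "payload": {"plan": [[[-0.02,0,0,0,0,0,1],[-0.04,0,0,0,0,0,1],[-0.06,0,0,0,0,0,1],[-0.08,0,0,0,0,0,1],[-0.1,0,0,0,0,0,1],[-0.11,0,0,0,0,0,1],[-0.11,0,0,0,0,0,1],[-0.11,0,0,0,0,0,1]]]}}

```text
clock: 10.8
eef_pos: [555.2, -11.1, 96.2]
eef_rot: [0.001, -0.015, 1.0, 0.0]
contact_force: [3.3, 2.5, 5.0]
opening: 15.0
gripper_force: 58.4
```

Pushing in small steps until the wrist force shows the stop.

Emit:
{"api": "step_arm", "payload": {"plan": [[[-0.005,0,0,0,0,0,1],[-0.01,0,0,0,0,0,1],[-0.01,0,0,0,0,0,1],[-0.01,0,0,0,0,0,1]]]}}

```text
clock: 11.2
eef_pos: [557.6, -11.0, 96.2]
eef_rot: [0.0, -0.015, 1.0, 0.0]
contact_force: [-1.4, 2.2, 9.3]
opening: 14.1
gripper_force: 58.6
```

Emit:
{"api": "step_arm", "payload": {"plan": [[[-0.003,0,0,0,0,0,1],[-0.007,0,0,0,0,0,1],[-0.007,0,0,0,0,0,1],[-0.007,0,0,0,0,0,1]]]}}

```text
clock: 11.6
eef_pos: [557.7, -11.0, 96.0]
eef_rot: [-0.001, -0.015, 1.0, 0.0]
contact_force: [-17.2, 1.9, 22.6]
opening: 14.1
gripper_force: 60.0
```

The bolt has stopped with about 17 N against the front staple. It stopped at x=557.7, and I had predicted 557.5 for home. I'll ease the load, release, rise and check.

Emit:
{"api": "step_arm", "payload": {"plan": [[[0.004,0,0,0,0,0,1],[0.004,0,0,0,0,0,0.4],[0.004,0,0,0,0,0,0.4],[0.004,0,0,0,0,0,0.4],[0.004,0,-0.15,0,0,0,0.4],[0.004,0,-0.3,0,0,0,0.4],[0.004,0,-0.45,0,0,0,0.4],[0.004,0,-0.5,0,0,0,0.4],[0.004,0,-0.5,0,0,0,0.4]]]}}

```text
clock: 12.5
eef_pos: [559.4, -11.2, 248.0]
eef_rot: [0.002, -0.015, 1.0, -0.0]
contact_force: [0.3, -0.4, 0.2]
opening: 51.0
gripper_force: 0.0
```

Run:
```python
from plant import manip
from h import *
f=manip.grab_frame("wrist");pickle.dump(f,open("f4.pkl","wb"))
cv2.imwrite("pics/w4.png",cv2.resize(f["frame"][:,:,::-1],(800,600),interpolation=cv2.INTER_CUBIC))
print(px(f,(557.7,-11,108)),px(f,(554.7,-11,108)))
```

```text
[403.63894935 277.29624309] [403.80443337 272.20023662]
```

View pics/w4.png

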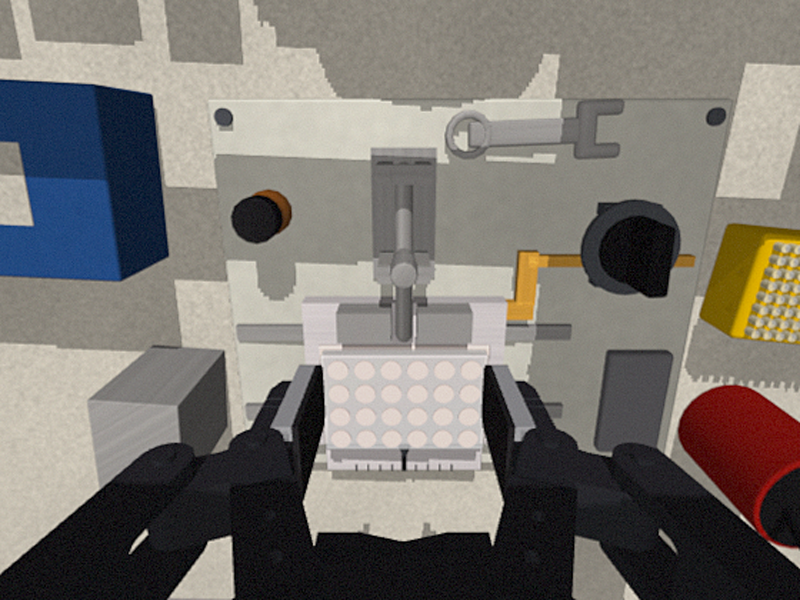

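The nose sits deep in the slot at (404,338) and the handle top is at about (403,273). I'll take one enlarged, settled look to confirm the travel.

Run:
```python
from plant import manip
from h import *
f=manip.grab_frame("wrist");pickle.dump(f,open("f5.pkl","wb"))
I=f["frame"][:,:,::-1][160:250,225:345]
cv2.imwrite("pics/w5.png",cv2.resize(I,None,fx=6,fy=6,interpolation=cv2.INTER_CUBIC))
q=lambda x,z:((px(f,(x,-11,z))*0.7-(225,160))*6).round()
for d in(0,3):print(d,"head",q(557.7-d,108),"nose",q(622.7-d,52))
print("staple +x face top",q(557.5+17,66),"-x face top",q(557.5+5,66))
```

```text
0 head [345. 216.] nose [333. 489.]
3 head [346. 195.] nose [333. 473.]
staple +x face top [341. 243.] -x face top [344. 169.]
```

View pics/w5.png

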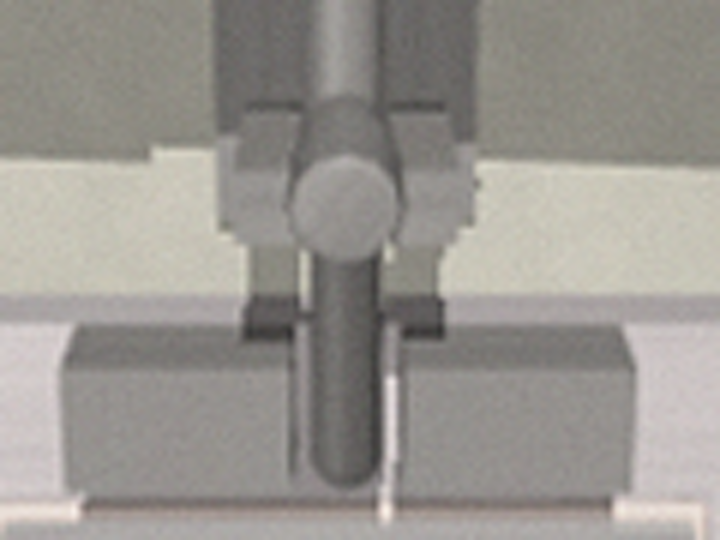

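The head is centred at (345,208) over the front staple. The nose tip is at row 489, which matches the predicted home position. The rod is centred in the slot (290–400), so I'm handing in.

```bash
python3 -c "
from plant import manip
print(manip.sign_off())"
```

```text
the job is handed in; nothing more can be done
None
```

The job is handed in: I wound the stage until the pointer sat on the long mark, slid the bolt fully home into the keeper slot, and left the arm clear; the hand-in returned no verdict, so this rests on the last wrist-camera pictures.

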